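# Log a turned sample with the clamped scanner and put it away

## Task

Log the steel sample that stands on the read plate: with it still standing there, pull the trigger of the clamped scanner all the way to its stop, hold it in for about a second and let it spring back, without forcing the scanner. Then set the sample down gently, upright, in the free cell of the tray, without letting it fall or disturbing the other parts.

Things in the scene. Friction and masses are not known exactly. Their poses are not given: they have to be found in the camera images.
- scanner: Fixed station: a grey pistol scanner clamped on its side. Origin at bench level, z up. In its frame (mm): barrel along y, x 2 to 58, y -85 to 75, z 48 to 96; black nose ends at y -108, z 45 to 99; lugs at the trigger pivot x -12 to 12, y -15 to 15, to z 98. The trigger is at the grip's -y side. Light-duty: more than about 35 N forces it.
- trigger_pivot (a point): Point on the trigger's vertical hinge axis at the trigger's mid height, 72 mm above the bench; axes as the scanner's. The trigger is a white plastic upright paddle, 10 mm thick, 24 mm high (z 60 to 84 mm), running from here to a rounded tip 76 mm away, to the scanner's -x and slanting out to -y. Pulled, its tip swings to +y towards the grip, without reaching it.
- trigger (a joint): Pull of the sprung trigger in rad: 0 let go, 0.32 against its stop, where the spring takes about 8 N. Its reach is adjustable and unknown: let go, it slants 0.32 to 0.68 rad from the scanner's -x direction towards -y, and its stop comes 0.32 rad further in. Where it lies and stops must be seen or felt.
- grip (a point): Centre of the scanner's level grip (rubber-covered handle), 72 mm above the bench; the grip is 116 mm long along the scanner's x, 28 mm wide along y and 38 mm high; its free end, towards the robot, is a black block 30 mm wide and 42 mm high.
- read_spot (a point): Centre of the top face of the read plate (aluminium, 110 x 90 mm along the scanner's x and y), 6 mm above the bench, in front of the nose; axes as the scanner's.
- sample: Turned steel part, 92 mm tall, stands upright: round foot 34 mm in diameter and 28 mm high, then a 24 mm diameter shaft from 30 to 88 mm above its underside. About 0.3 kg. Origin: centre of its underside; z along its length, up. This is the one to log; it starts standing on the read plate in front of the scanner's nose.
- tray: Fixed grey plastic tray, 70 x 200 x 40 mm high, three square cells in a row along its y axis at y = -65, 0, 65 mm, each about 61 mm wide inside; walls and floor 4 mm. Origin: centre of its underside; z up.
- pad: Fixed black rubber pad, 46 x 46 x 4 mm, on the floor of the only free cell, at its centre. Origin: centre of its underside, its top is 4 mm above that.
- logged_a: Turned steel part, 92 mm tall, stands upright: round foot 34 mm in diameter and 28 mm high, then a 24 mm diameter shaft from 30 to 88 mm above its underside. About 0.3 kg. Origin: centre of its underside; z along its length, up. Already logged, stands in a cell of the tray; leave it.
- logged_b: Turned steel part, 92 mm tall, stands upright: round foot 34 mm in diameter and 28 mm high, then a 24 mm diameter shaft from 30 to 88 mm above its underside. About 0.3 kg. Origin: centre of its underside; z along its length, up. Already logged, stands in another cell of the tray; leave it.
- vblock: Steel V-block, 50 x 70 x 42 mm high, loose on the bench; leave it. Origin: centre of its underside.
- tin: White round tub with a metal lid, 60 mm in diameter and 60 mm high, loose on the bench; leave it. Origin: centre of its underside.
Things that resemble listed ones, but are neither listed nor needed, are in the scene too. Leave any green, orange or purple look-alike of the logged_a alone.

How it is judged:
On the way, in this order (a step that is already met when the one before it is completed fails the run):
1. the trigger is held in against its stop for half a second while the sample stands on the read plate (value of joint trigger above 0.28 rad and horizontal distance between sample and read_spot below 0.03 m and z of sample in the frame of read_spot below 0.006 m and angle between sample's own z axis and vertical below 0.1 rad), for 0.5 s.
2. the trigger has sprung back while the sample still stands on the read plate (value of joint trigger below 0.05 rad and horizontal distance between sample and read_spot below 0.03 m and z of sample in the frame of read_spot below 0.006 m and angle between sample's own z axis and vertical below 0.1 rad), for 0.1 s.
At the end, for the whole second after the job is handed in: The sample stands upright (within 0.06 rad) and at rest on the pad in the free cell, within 16 mm of the pad's centre; the trigger is let go (below 0.05 rad); the two logged parts still stand upright in their cells (horizontal distance between sample and pad below 0.016 m and angle between sample's own z axis and vertical below 0.06 rad and z of sample in the frame of pad between 0.001 and 0.007 m and linear speed of sample below 0.02 m/s and value of joint trigger below 0.05 rad and angle between each of logged_a, logged_b's own z axis and vertical below 0.1 rad); the robot touches nothing.
It fails at once if the scanner is forced (more than 35 N on it) (contact force between anything else and scanner above 35 N).
It fails at once if the sample is let fall (faster than 0.6 m/s while no finger touches it) (linear speed of sample above 0.6 m/s and contact force between the fingers and sample below 0.1 N).
It fails at once if the sample is tipped over (by more than 0.7 rad) (angle between sample's own z axis and vertical above 0.7 rad).
It fails at once if a logged part is moved by more than 20 mm (distance of any of logged_a, logged_b from where it was at the start of the episode above 0.02 m).
It fails at once if the V-block or the tub is moved by more than 20 mm (distance of any of vblock, tin from where it was at the start of the episode above 0.02 m).
It also fails if it takes over 46 s, if anything falls off the work surface, if the arm or the gripper's body presses on something with over 40 N, if the wrist force passes 120 N, or if a joint passes its speed limit or range.

## Robot

A 7-joint arm with a two-finger parallel gripper is mounted at the origin on the work surface. World frame = base frame: x ahead of the robot, y to its left, z up, the work surface at z = 0. Lengths are in m, angles in rad, forces in N, time in s.
With the tool pointing down it reaches from about 0.35 to 0.9 m from the base axis. Payload 19.9 kg.
Tool frame: the origin (TCP) lies midway between the tips of the shut fingers; the grasp point (between the pads) lies 19 mm behind it (r.hold_point_z is the distance from the TCP to the grasp point, in m); z points along the fingers, y is the line along which they close (so a half turn about z gives the same grasp; the last joint's range is limited). The gripper opens to 85 mm and grips with 20 to 120 N. Pads are 22 mm wide; open, the fingers measure 114 mm over their backs; the gripper's body (76 mm by 85 mm) begins 54 mm behind the grasp point. The pads swing forward as they close: fully open they stand 13 mm farther back than shut.
Start: joints at [1.095, 0.417, -0.01, 1.614, 0.005, 1.111, -0.053], TCP at [0.263, -0.567, 0.231] pointing down, gripper open.
Joint ranges: [-2.81, 2.81], [-0.39, 2.02], [-1.27, 1.25], [0.06, 2.57], [-1.19, 4.33], [0.19, 2], [-2.82, 2.82]. Speed limits (rad/s): [1.89, 1.89, 2.39, 2.39, 3.01, 3.01, 3.01].

## Interface

Orientations are given as a 3x3 rotation matrix whose columns are the frame's x, y, z axes.
In Python, from workcell import r gives the robot as it stands.
- The arm moves only by the shell command python3 -m creep 'ROWS' [FORCE]. ROWS is JSON, a list of rows, each a list of 3 entries, a list of its own where there are three numbers: the shift along the tool's x, y, z scaled (see below), then the turn, a rotation vector about the tool's x, y, z scaled (see below), then the closure, from 0 (fully open) to 1 (shut). In form: [[[dx, dy, dz], [ax, ay, az], gripper], ...]. A call has exactly 5 rows; each row is the pose to reach, as a shift and turn from the pose commanded when the call began, along the tool's axes at that moment; what a row does not reach only later rows make up. The controller multiplies each number of a shift by 60 cm and each number of a turn by 0.5 rad. A row lasts 1/8 s, in which the tool goes at most 62.5 mm and 10.7 degrees, less where a joint would pass 70% of its speed; a pose out of reach is approached as far as the arm can. A call with a number of a shift or a turn outside -1 to 1 is refused whole. A call with a gripper value outside its range is refused whole. The fingers move at their own pace and stop on an object; FORCE is the grip in N (left out, the last holds). Time passes only in rows, so rows that repeat a pose let the fingers close, or fill a call up. It gives the time, the measured TCP pose, the force, the opening and the grip force at its end, in the units of the state.
- r.state(): the state, without advancing time (a new reading comes with each control period).
- r.grab_frame(name): name is "scene" or "top" or "wrist"; returns (picture, depth): 384x512x3 uint8, red, green, blue; 384x512 float32, m along the optical axis (not along the pixel's ray), 0 where there is no reading.
- r.camera_info(name): a dict with "K" (3x3 intrinsics, pixels), "world_to_cam" (4x4, takes a point from world to camera coordinates). Camera axes: x right, y down, z forward; pixel columns grow to the right and rows downward; lengths in m; the calibration is good to about 2 mm. A picture is of the moment at which its call begins: read the wrist's pose just before it. camera_info takes no time and is no camera call; for the wrist camera it gives the pose at the moment of the call.
- r.close_job(): hands the job in; it is judged then, once.
The state is a dict: "time_s": time; "q": joint angles; "qd": joint speeds; "tau": joint torques, N m; "position": TCP position; "ee_rot": TCP orientation; "contact_force": force on the tool from outside, world axes, zero at the start; "wrist_torque": the same for the moment, N m; "gripper_width": opening from 0.0 (shut) to 1.0 (fully open); "grasp_force": force on a finger pad.
Only numpy, scipy, OpenCV 4.12 (cv2) and the standard library are available. Lean on these libraries where they do the work, as an engineer would, in place of code of your own. Each camera call takes 0.05 s, during which the arm holds its last target. There are 200 camera calls.

## Working session

There is one attempt and no reset: what is moved stays moved. The work goes in short steps, Python scripts to look and compute and a shell command to move; the robot and the scene stay as the last step left them, time stands still between calls to the robot, and variables do not carry over. Pictures are saved under pics/ and viewed, at most 10 in all, crops included, and the job is handed in when it is done.

```bash
ls; mkdir -p pics; cat > h.py <<'E'
import numpy as np, cv2
from workcell import r
def grab(n):
    i=r.camera_info(n); p,d=r.grab_frame(n); return p,d,np.array(i["K"]),np.array(i["world_to_cam"])
def cloud(d,K,W):
    v,u=np.mgrid[:d.shape[0],:d.shape[1]]
    P=np.stack([(u-K[0,2])/K[0,0]*d,(v-K[1,2])/K[1,1]*d,d],-1)
    R,t=W[:3,:3],W[:3,3]
    return (P-t)@R
E
python3 - <<'E'
from h import *
for n in ("scene","top"):
    p,d,K,W=grab(n); np.savez(f"pics/{n}.npz",p=p,d=d,K=K,W=W)
    cv2.imwrite(f"pics/{n}.png",cv2.resize(p[...,::-1],(800,600)))
    C=-W[:3,:3].T@W[:3,3]; print(n,C.round(3),W[2,:3].round(3),K[0,0], (d>0).mean())
s=r.state();print(s["time_s"],s["position"],s["ee_rot"],s["contact_force"],s["gripper_width"],r.hold_point_z)
E
```

```text
pics
scene [ 0.995 -0.675  0.85 ] [-0.378  0.56  -0.737] 437.8748723755169 0.9958953857421875
top [ 0.442 -0.089  1.001] [ 0.149  0.028 -0.988] 422.7956196248608 0.9960072835286459
0.1 [ 0.26312121 -0.56656132  0.23069628] [[ 9.06975272e-01  4.21183521e-01 -5.45933451e-04]
 [ 4.21183870e-01 -9.06974701e-01  1.01978251e-03]
 [-6.56322398e-05 -1.15485588e-03 -9.99999331e-01]] [ 0.14339138 -0.09227823  0.01231407] 1.000398109039808 0.0187
```

View pics/top.png

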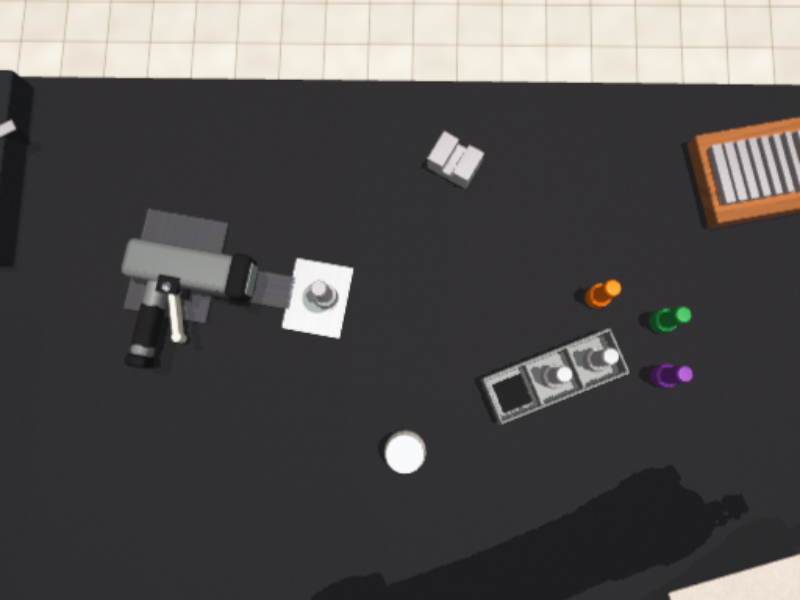

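View pics/scene.png

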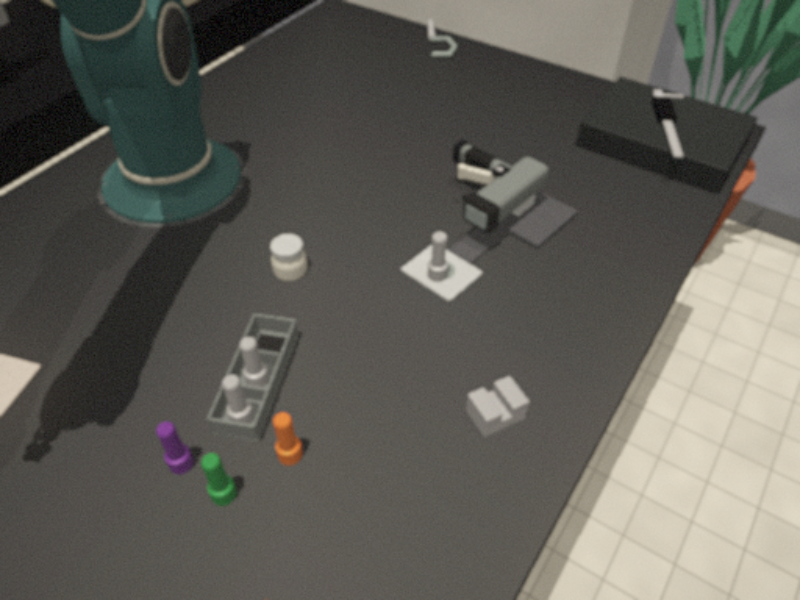

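The top view (800x600) shows the scanner at (180,270), the white trigger from (168,288) to (180,340), the sample at (320,295) on the plate, and the free cell at (512,393). The tub is at (405,452) and the V-block at (455,160). The scene view agrees, and the path between plate and tray is clear.

```bash
python3 - <<'E'
from h import *
f=np.load("pics/top.npz"); p,d,K,W=[f[k] for k in "pdKW"]; X=cloud(d,K,W)
s=512/800
def box(a,b,c,e):
    m=np.zeros(d.shape,bool); m[int(b*s):int(e*s),int(a*s):int(c*s)]=1; return m
hsv=cv2.cvtColor(p,cv2.COLOR_RGB2HSV).astype(int); V=hsv[...,2];x,y,z=X[...,0],X[...,1],X[...,2]
def rect(n,m):
    q=(X[m][:,:2]*1000).astype(np.float32); c,wh,a=cv2.minAreaRect(q); print(n,m.sum(),"mid",np.round(c,1),"wh",np.round(wh,1),"ang",round(a,1),"z",np.round(np.percentile(X[m][:,2],[5,50,95])*1000,1))
b=box(270,245,365,350)
rect("plate",b&(V>150)&(z<.014)&(z>-.005))
rect("sampletop",b&(z>.085)); rect("sampleshaft",b&(z>.04)); rect("foot",b&(z>.02)&(z<.034))
b=box(475,320,640,430); rect("tray",b&(z>.034)&(z<.046)); rect("logtops",b&(z>.085))
b=box(480,365,540,420);rect("pad",b&(z<.014)&(V<45)); 
b=box(100,230,265,320); rect("barrel",b&(z>.085)&(z<.11)&(hsv[...,1]<60)&(V>70))
b=box(160,290,195,350); m=b&(V>130)&(z>.06)&(z<.1); rect("trig",m)
q=X[m]; 
import sys
for t in q[::6]: print(np.round(t*1000).astype(int),end=" ")
print()
b=box(115,285,175,375); rect("grip",b&(z>.07)&(V<130)&(z<.1))
rect("tin",box(380,420,435,480)&(z>.05)); rect("vb",box(420,125,490,190)&(z>.03))
c=p[int(220*s):int(390*s),int(100*s):int(270*s)]
c2=p[int(320*s):int(430*s),int(470*s):int(640*s)]
im=np.vstack([cv2.resize(c,None,fx=3,fy=3,interpolation=2),cv2.resize(c2,(c.shape[1]*3,210))]);cv2.imwrite("pics/crop.png",im[...,::-1]); print(im.shape)
E
```

```text
plate 1431 mid [593.  72.] wh [ 91.  112.5] ang 80.6 z [2.8 6.  8.9]
sampletop 108 mid [524.1 -15.4] wh [219.2  21.6] ang 46.9 z [  90.9   97.5 1000.6]
sampleshaft 151 mid [524.9 -16.1] wh [219.1  22.4] ang 47.4 z [  46.8   95.6 1000.6]
foot 37 mid [588.5  52.3] wh [23.5 32.3] ang 57.1 z [22.7 31.1 33.6]
tray 572 mid [ 480.1 -283.2] wh [ 69.9 200.4] ang 22.8 z [34.5 38.7 42.4]
logtops 241 mid [ 466.9 -225.2] wh [ 30.1 274.8] ang 16.4 z [  88.8   95.8 1000.6]
pad 448 mid [ 459.1 -209.1] wh [65.4 66.5] ang 27.0 z [-1.3  7.2 10.6]
barrel 1797 mid [597.4 249.5] wh [183.3 100.9] ang 80.9 z [88.  95.2 98.6]
trig 182 mid [550.4 261.6] wh [73.1 12.8] ang 11.0 z [73.8 83.2 86.8]
[586 272  98] [579 271  82] [577 266  83] [574 262  87] [573 264  80] [570 263  82] [568 263  83] [566 263  83] [564 261  80] [559 266  85] [557 266  85] [554 265  86] [552 264  83] [550 262  82] [548 262  81] [546 261  85] [543 258  85] [541 257  87] [539 258  84] [537 259  81] [535 258  83] [532 257  85] [530 257  85] [528 258  83] [526 257  83] [524 257  84] [521 256  85] [519 260  86] [520 250  79] [517 252  84] [515 254  85] 
grip 684 mid [535.9 290.6] wh [ 46.8 123. ] ang 78.2 z [73.5 89.1 97.3]
tin 476 mid [391.6 -67. ] wh [100.3  50.1] ang 1.8 z [56.8 59.6 62.5]
vb 510 mid [646.4 -96.6] wh [ 79.7 400.2] ang 76.6 z [35.6 42.1 45.2]
(537, 324, 3)
```

View pics/crop.png

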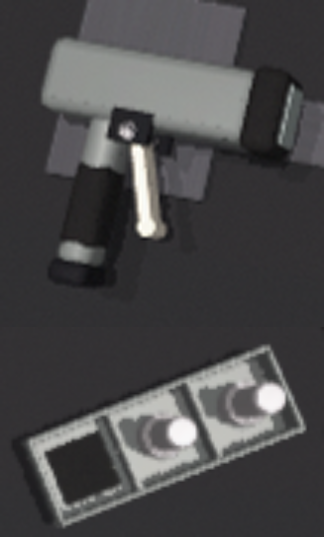

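The crop shows the lug screw at (127,128), the trigger tip at (148,228), and the pad as a dark square centred at about (80,470). I'll refine the pivot, trigger, sample and pad positions, then move.

```bash
python3 - <<'E'
from h import *
D={}
for n in("top","scene"):
    f=np.load(f"pics/{n}.npz"); D[n]=[f[k] for k in "pdKW"]
def ray(n,u,v,z):
    p,d,K,W=D[n]; C=-W[:3,:3].T@W[:3,3]; q=W[:3,:3].T@np.linalg.inv(K)@[u,v,1]; return ((C+q*(z-C[2])/q[2])*1000).round(1)[:2]
s=512/800
def comp(n,cx,cy,fn,rad):   # largest component of mask near a point of the 800x600 picture
    p,d,K,W=D[n]; X=cloud(d,K,W); hsv=cv2.cvtColor(p,cv2.COLOR_RGB2HSV).astype(int)
    m=fn(X,hsv).astype(np.uint8); w=np.zeros_like(m); cv2.circle(w,(int(cx*s),int(cy*s)),rad,1,-1); m&=w
    k,l,st,c=cv2.connectedComponentsWithStats(m); i=1+st[1:,4].argmax(); return l==i,c[i],X
for n,cx,cy in(("top",320,290),("scene",439,240)):
    m,c,X=comp(n,cx,cy,lambda X,h:(abs(X[...,2]-.098)<.006)&(h[...,1]<70),22); print(n,"sample top",m.sum(),ray(n,*c,.098), np.median(X[m],0).round(3))
m,c,X=comp("top",512,393,lambda X,h:(h[...,2]<45)&(X[...,2]<.02),22); print("pad",m.sum(),ray("top",*c,.008)); r0=cv2.minAreaRect(np.argwhere(m)[:,::-1].astype(np.float32)); print(r0, ray("top",*r0[0],.008))
m,c,X=comp("top",555,377,lambda X,h:(abs(X[...,2]-.039)<.006)&(h[...,1]<70),70)
r0=cv2.minAreaRect(np.argwhere(m)[:,::-1].astype(np.float32)); B=np.array([ray("top",*q,.04) for q in cv2.boxPoints(r0)]); print("tray",m.sum(),B.tolist(),B.mean(0))
for a,b in((561,374),(610,356)):
    m,c,X=comp("top",a,b,lambda X,h:(abs(X[...,2]-.1)<.006),16); print("logged",ray("top",*c,.1))
print("screw",ray("top",64+127/3,140+128/3,.098))
m,c,X=comp("top",176,318,lambda X,h:(h[...,2]>120)&(X[...,2]>.074)&(X[...,2]<.092),24)
vu=np.argwhere(m)[:,::-1]; P=np.array([ray("top",*q,.084) for q in vu]); print("trig n",len(P),cv2.minAreaRect(P.astype(np.float32)))
vx,vy,x0,y0=cv2.fitLine(P.astype(np.float32),2,0,.01,.01).ravel(); t=(P-[x0,y0])@[vx,vy]; print("ang",np.degrees(np.arctan2(vy,vx)),[x0,y0],"ends",[x0+vx*t.min(),y0+vy*t.min()],[x0+vx*t.max(),y0+vy*t.max()])
E
python3 -m creep '[[[0,0,0],[0,0,0.29],0.3],[[0,-0.1,0],[0,0,0.58],0.6],[[0,-0.2,0],[0,0,0.869],1],[[0,-0.3,0],[0,0,0.869],1],[[0,-0.4,0],[0,0,0.869],1]]' 20
```

```text
top sample top 91 [590.9  55.8] [0.592 0.056 0.097]
scene sample top 58 [592.3  51.2] [0.592 0.05  0.098]
pad 336 [ 454.9 -224. ]
((327.32757568359375, 251.06893920898438), (18.198143005371094, 18.383838653564453), 68.19859313964844) [ 455.  -223.9]
tray 549 [[473.2, -177.0], [551.9, -363.1], [486.4, -387.7], [409.0, -203.4]] [ 480.125 -282.8  ]
logged [ 479.3 -281.8]
logged [ 505.9 -343.6]
screw [590.7 269.4]
trig n 171 ((548.3092651367188, 259.26739501953125), (68.33857727050781, 13.6709623336792), 9.577009201049805)
ang 11.064843 [np.float32(546.2626), np.float32(259.6006)] ends [np.float64(514.6047615952582), np.float64(253.40974002868109)] [np.float64(581.8320842299149), np.float64(266.5563845262638)]
time_s: 0.72
position: [0.1613, -0.3473, 0.2309]
ee_rot: [[1.0, 0.0, -0.0], [0.0, -1.0, 0.0], [-0.0, -0.0, -1.0]]
contact_force: [0.5, -0.4, 0.9]
gripper_width: -0.003
grasp_force: 0.0
```

```bash
python3 -m creep '[[[0.1,0,0],[0,0,0],1],[[0.2,0,0],[0,0,0],1],[[0.3,0,0],[0,0,0],1],[[0.38,-0.06,0],[0,0,0],1],[[0.45,-0.13,0],[0,0,0],1]]'
```

```text
time_s: 1.35
position: [0.4336, -0.2699, 0.2308]
ee_rot: [[1.0, -0.0, -0.0], [-0.0, -1.0, 0.001], [-0.0, -0.001, -1.0]]
contact_force: [0.1, -0.6, -0.3]
gripper_width: 0.001
grasp_force: 0.0
```

```bash
python3 -m creep '[[[0.03,-0.1,0],[0,0,0],1],[[0.06,-0.2,0],[0,0,0],1],[[0.09,-0.3,0],[0,0,0],1],[[0.12,-0.4,0],[0,0,0],1],[[0.15,-0.49,0],[0,0,0],1]]'
```

```text
time_s: 1.98
position: [0.5222, 0.0251, 0.2313]
ee_rot: [[1.0, 0.001, -0.0], [0.001, -1.0, 0.0], [-0.0, -0.0, -1.0]]
contact_force: [1.0, -0.4, 0.6]
gripper_width: 0.0
grasp_force: 0.0
```

```bash
python3 -m creep '[[[0,-0.1,0],[0,0,0],1],[[0.007,-0.2,0],[0,0,0],1],[[0.007,-0.27,0],[0,0,0],1],[[0.007,-0.3,0],[0,0,0],1],[[0.007,-0.3,0.06],[0,0,0],1]]'
```

```text
time_s: 2.6
position: [0.5272, 0.2045, 0.1965]
ee_rot: [[1.0, 0.002, 0.004], [0.002, -1.0, 0.001], [0.004, -0.001, -1.0]]
contact_force: [0.5, -0.6, -0.3]
gripper_width: 0.001
grasp_force: 0.0
```

```bash
python3 -m creep '[[[0,0,0.08],[0,0,0],1],[[0,0,0.16],[0,0,0],1],[[0,0,0.22],[0,0,0],1],[[0,0,0.233],[0,0,0],1],[[0,0,0.233],[0,0,0],1]]'
python3 - <<'E'
from h import *
p,d,K,W=grab("top"); a=p[120:270,40:240]
p2,*_=grab("scene"); b=p2[70:220,230:430]
cv2.imwrite("pics/push0.png",cv2.resize(np.hstack([a,b]),(800,300),interpolation=2)[...,::-1])
E
```

```text
time_s: 3.22
position: [0.5265, 0.2027, 0.0561]
ee_rot: [[1.0, -0.0, 0.0], [-0.0, -1.0, -0.0], [0.0, 0.0, -1.0]]
contact_force: [-1.3, 0.5, 0.3]
gripper_width: -0.003
grasp_force: 0.0
```

View pics/push0.png

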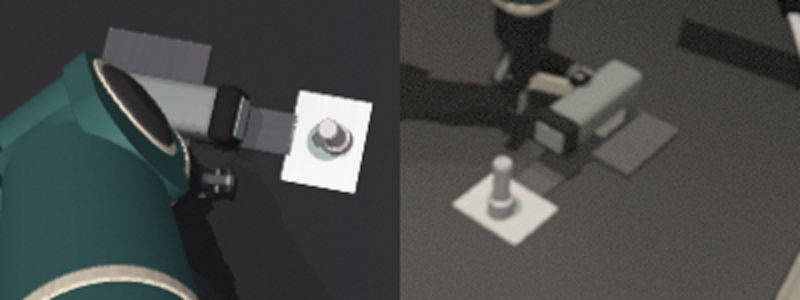

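The sample (500,180 in the right half) still stands on the plate, and the tool is down beside the trigger; the arm hides the trigger from above. From here I push by feel.

```bash
python3 -m creep '[[[0,-0.02,0],[0,0,0],1],[[0,-0.035,0],[0,0,0],1],[[0,-0.045,0],[0,0,0],1],[[0,-0.05,0],[0,0,0],1],[[0,-0.05,0],[0,0,0],1]]'
```

```text
time_s: 3.95
position: [0.5261, 0.2331, 0.0554]
ee_rot: [[1.0, 0.001, -0.0], [0.001, -1.0, -0.0], [-0.0, 0.0, -1.0]]
contact_force: [-0.1, 0.5, -0.6]
gripper_width: 0.003
grasp_force: 0.0
```

```bash
python3 -m creep '[[[0,-0.002,0],[0,0,0],1],[[0,-0.004,0],[0,0,0],1],[[0,-0.006,0],[0,0,0],1],[[0,-0.008,0],[0,0,0],1],[[0,-0.008,0],[0,0,0],1]]'
```

```text
time_s: 4.58
position: [0.5261, 0.2377, 0.0555]
ee_rot: [[1.0, 0.0, -0.0], [0.0, -1.0, -0.0], [-0.0, 0.0, -1.0]]
contact_force: [-0.9, -1.9, -0.0]
gripper_width: 0.002
grasp_force: 0.9
```

```bash
python3 -m creep '[[[0,-0.004,0],[0,0,0],1],[[0,-0.008,0],[0,0,0],1],[[0,-0.012,0],[0,0,0],1],[[0,-0.015,0],[0,0,0],1],[[0,-0.015,0],[0,0,0],1]]'
```

```text
time_s: 5.2
position: [0.5261, 0.2469, 0.0554]
ee_rot: [[1.0, 0.0, -0.0], [0.0, -1.0, 0.0], [-0.0, -0.0, -1.0]]
contact_force: [-0.8, -3.4, -0.3]
gripper_width: 0.002
grasp_force: 1.3
```

```bash
python3 -m creep '[[[0,-0.002,0],[0,0,0],1],[[0,-0.004,0],[0,0,0],1],[[0,-0.006,0],[0,0,0],1],[[0,-0.007,0],[0,0,0],1],[[0,-0.007,0],[0,0,0],1]]'
```

```text
time_s: 5.82
position: [0.5261, 0.251, 0.0555]
ee_rot: [[1.0, 0.0, -0.0], [0.0, -1.0, -0.0], [-0.0, 0.0, -1.0]]
contact_force: [-2.0, -3.7, -0.4]
gripper_width: -0.002
grasp_force: 1.6
```

```bash
python3 -m creep '[[[0,-0.002,0],[0,0,0],1],[[0,-0.004,0],[0,0,0],1],[[0,-0.005,0],[0,0,0],1],[[0,-0.006,0],[0,0,0],1],[[0,-0.006,0],[0,0,0],1]]'
```

```text
time_s: 6.45
position: [0.5261, 0.2546, 0.0555]
ee_rot: [[1.0, 0.0, -0.0], [0.0, -1.0, 0.0], [-0.0, -0.0, -1.0]]
contact_force: [-0.8, -4.4, -0.7]
gripper_width: -0.003
grasp_force: 1.8
```

```bash
python3 -m creep '[[[0,-0.001,0],[0,0,0],1],[[0,-0.002,0],[0,0,0],1],[[0,-0.003,0],[0,0,0],1],[[0,-0.003,0],[0,0,0],1],[[0,-0.003,0],[0,0,0],1]]'
```

```text
time_s: 7.08
position: [0.5262, 0.2563, 0.0555]
ee_rot: [[1.0, 0.0, -0.0], [0.0, -1.0, 0.0], [-0.0, -0.0, -1.0]]
contact_force: [-0.8, -4.4, -0.8]
gripper_width: -0.005
grasp_force: 2.0
```

```bash
python3 -m creep '[[[0,-0.001,0],[0,0,0],1],[[0,-0.002,0],[0,0,0],1],[[0,-0.0025,0],[0,0,0],1],[[0,-0.0025,0],[0,0,0],1],[[0,-0.0025,0],[0,0,0],1]]'
```

```text
time_s: 7.7
position: [0.5262, 0.2577, 0.0555]
ee_rot: [[1.0, 0.0, -0.0], [0.0, -1.0, -0.0], [-0.0, 0.0, -1.0]]
contact_force: [-1.1, -6.4, -0.3]
gripper_width: -0.001
grasp_force: 2.4
```

```bash
python3 -m creep '[[[0,-0.001,0],[0,0,0],1],[[0,-0.002,0],[0,0,0],1],[[0,-0.0025,0],[0,0,0],1],[[0,-0.0025,0],[0,0,0],1],[[0,-0.0025,0],[0,0,0],1]]'
```

```text
time_s: 8.32
position: [0.5262, 0.2581, 0.0553]
ee_rot: [[1.0, -0.001, -0.001], [-0.001, -1.0, -0.002], [-0.001, 0.002, -1.0]]
contact_force: [-2.2, -10.1, 1.4]
gripper_width: 0.003
grasp_force: 5.0
```

```bash
python3 -m creep '[[[0,-0.001,0],[0,0,0],1],[[0,-0.002,0],[0,0,0],1],[[0,-0.0025,0],[0,0,0],1],[[0,-0.0025,0],[0,0,0],1],[[0,-0.0025,0],[0,0,0],1]]'
```

```text
time_s: 8.95
position: [0.5262, 0.2585, 0.0551]
ee_rot: [[1.0, -0.001, -0.001], [-0.001, -1.0, -0.003], [-0.001, 0.003, -1.0]]
contact_force: [-1.6, -16.8, 2.7]
gripper_width: 0.004
grasp_force: 7.8
```

Force rose from 6 to 17 N over less than 1 mm, after about 21 mm of travel, which matches 0.32 rad. That is the stop. I'll hold, then let go.

```bash
python3 -m creep '[[[0,0,0],[0,0,0],1],[[0,0,0],[0,0,0],1],[[0,0,0],[0,0,0],1],[[0,0,0],[0,0,0],1],[[0,0,0],[0,0,0],1]]'
```

```text
time_s: 9.57
position: [0.5262, 0.2586, 0.0551]
ee_rot: [[1.0, -0.001, -0.001], [-0.001, -1.0, -0.003], [-0.001, 0.003, -1.0]]
contact_force: [-1.7, -14.9, 2.0]
gripper_width: 0.0
grasp_force: 7.8
```

```bash
python3 -m creep '[[[0,0.01,0],[0,0,0],1],[[0,0.03,0],[0,0,0],1],[[0,0.05,0],[0,0,0],1],[[0,0.08,0],[0,0,0],1],[[0,0.1,0],[0,0,0],1]]'
python3 - <<'E'
from h import *
p2,*_=grab("scene"); b=p2[70:220,270:420]
cv2.imwrite("pics/rel.png",cv2.resize(b,(600,600),interpolation=2)[...,::-1])
E
```

```text
time_s: 10.2
position: [0.5263, 0.1994, 0.0555]
ee_rot: [[1.0, -0.001, -0.0], [-0.001, -1.0, -0.0], [-0.0, 0.0, -1.0]]
contact_force: [-0.2, 0.0, -0.9]
gripper_width: -0.001
grasp_force: 0.0
```

View pics/rel.png

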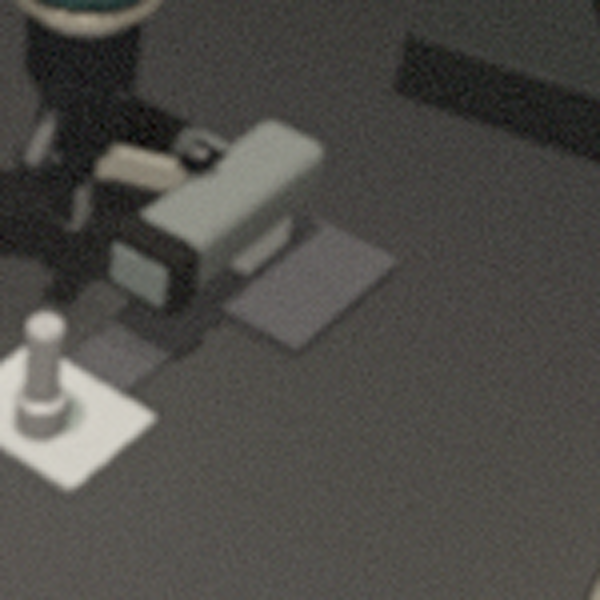

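The trigger (140,165) is back out at its rest slant, and the sample (42,385) stands untouched on the plate. Next is the sample.

```bash
python3 -m creep '[[[0,0,-0.1],[0,0,0],1],[[0,0,-0.2],[0,0,0],0.6],[[0.03,0.1,-0.24],[0,0,0],0.3],[[0.07,0.18,-0.24],[0,0,0],0],[[0.109,0.242,-0.24],[0,0,0],0]]'
```

```text
time_s: 10.88
position: [0.5925, 0.053, 0.2002]
ee_rot: [[1.0, -0.001, 0.001], [-0.001, -1.0, -0.0], [0.001, 0.0, -1.0]]
contact_force: [0.7, 0.5, -0.1]
gripper_width: 0.845
grasp_force: 0.0
```

```bash
python3 -m creep '[[[0,0,0],[0,0,0],0],[[0,0,0],[0,0,0],0],[[0,0,0],[0,0,0],0],[[0,0,0],[0,0,0],0],[[0,0,0],[0,0,0],0]]'
python3 - <<'E'
from h import *
s=r.state(); p,d,K,W=grab("wrist"); X=cloud(d,K,W); print(s["position"],s["gripper_width"])
q=W[:3,:3]@[.5915,.054,.098]+W[:3,3]; uv=(K@q)[:2]/q[2]; print("expected px",uv)
m=((abs(X[...,2]-.098)<.008)&(d>0)).astype(np.uint8); k,l,st,c=cv2.connectedComponentsWithStats(m)
for i in range(1,k):
    if st[i,4]>60: print(st[i],c[i],np.median(X[l==i],0).round(4),(X[l==i].min(0)+X[l==i].max(0))/2)
cv2.imwrite("pics/wrist.png",p[...,::-1])
E
```

```text
time_s: 11.5
position: [0.5915, 0.0561, 0.1995]
ee_rot: [[1.0, 0.001, -0.0], [0.001, -1.0, 0.0], [-0.0, -0.0, -1.0]]
contact_force: [0.6, -0.8, -0.4]
gripper_width: 1.001
grasp_force: 0.0
[0.59150357 0.05609018 0.19952118] 1.0011349656235966
expected px [251.53452663 190.1588646 ]
[   0  124  141  154 9564] [ 62.38770389 171.0793601 ] [0.6115 0.2235 0.0963] [0.57263274 0.23194621 0.09570088]
[238 177  25  26 522] [250.0862069  189.66858238] [0.5918 0.0554 0.0978] [0.59074114 0.05536638 0.09519304]
[  0 280  20  15 252] [  8.96031746 287.48412698] [0.4857 0.3026 0.0925] [0.48495069 0.30399077 0.09248241]
```

View pics/wrist.png

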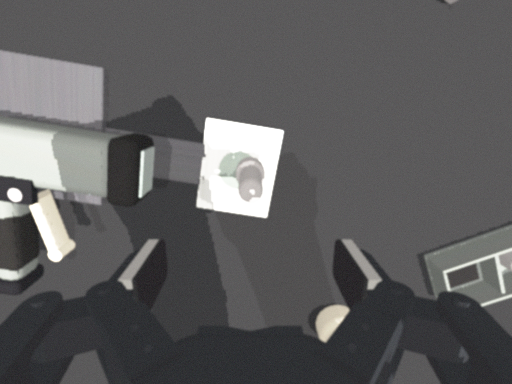

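The wrist view shows the sample head at (250,189), on the measured position within 1 mm, with the trigger at rest slant (52,225). Descend and grasp.

```bash
python3 -m creep '[[[0,0.0015,0.07],[0,0,0],0],[[0,0.0015,0.14],[0,0,0],0],[[0,0.0015,0.2],[0,0,0],0],[[0,0.0015,0.238],[0,0,0],0],[[0,0.0015,0.238],[0,0,0],0]]'
```

```text
time_s: 12.18
position: [0.5907, 0.0548, 0.0554]
ee_rot: [[1.0, 0.001, -0.003], [0.001, -1.0, -0.0], [-0.003, 0.0, -1.0]]
contact_force: [0.9, -0.4, 0.3]
gripper_width: 1.0
grasp_force: 0.0
```

```bash
python3 -m creep '[[[0,0,0],[0,0,0],0.3],[[0,0,0],[0,0,0],0.5],[[0,0,0],[0,0,0],0.65],[[0,0,0],[0,0,0],0.8],[[0,0,0],[0,0,0],0.9]]' 40
```

```text
time_s: 12.8
position: [0.592, 0.0549, 0.0573]
ee_rot: [[1.0, 0.0, 0.001], [0.0, -1.0, 0.0], [0.001, -0.0, -1.0]]
contact_force: [-1.4, 0.3, 8.1]
gripper_width: 0.268
grasp_force: 39.0
```

```bash
python3 -m creep '[[[0,0,0],[0,0,0],1],[[0,0,0],[0,0,0],1],[[0,0,-0.01],[0,0,0],1],[[0,0,-0.03],[0,0,0],1],[[0,0,-0.06],[0,0,0],1]]'
```

```text
time_s: 13.42
position: [0.5914, 0.0547, 0.0936]
ee_rot: [[1.0, 0.0, -0.001], [0.0, -1.0, 0.0], [-0.001, -0.0, -1.0]]
contact_force: [-0.1, -0.7, -3.1]
gripper_width: 0.271
grasp_force: 39.4
```

```bash
python3 -m creep '[[[-0.01,0.02,-0.05],[0,0,0],1],[[-0.05,0.09,-0.09],[0,0,0],1],[[-0.09,0.18,-0.09],[0,0,0],1],[[-0.13,0.27,-0.09],[0,0,0],1],[[-0.17,0.35,-0.09],[0,0,0],1]]'
```

```text
time_s: 14.05
position: [0.4889, -0.1572, 0.148]
ee_rot: [[1.0, -0.0, 0.001], [-0.0, -1.0, -0.001], [0.001, 0.001, -1.0]]
contact_force: [1.0, -0.8, -2.8]
gripper_width: 0.267
grasp_force: 39.6
```

```bash
python3 -m creep '[[[-0.03,0.06,0],[0,0,0],1],[[-0.05,0.1,0],[0,0,0],1],[[-0.0575,0.115,0],[0,0,0],1],[[-0.0575,0.115,0],[0,0,0],1],[[-0.0575,0.115,0],[0,0,0],1]]'
python3 - <<'E'
from h import *
s=r.state(); print(s["position"],s["gripper_width"],s["contact_force"])
for n in("top","scene"):
    p,d,K,W=grab(n); 
    if n=="top": a=p[190:290,270:420]
    else: b=p[170:290,110:230]
cv2.imwrite("pics/over.png",np.hstack([cv2.resize(a,(450,400)),cv2.resize(b,(350,400))])[...,::-1])
p,d,K,W=grab("wrist"); X=cloud(d,K,W)
# pad centre seen by wrist camera
hsv=cv2.cvtColor(p,cv2.COLOR_RGB2HSV)
m=((abs(X[...,2]-.04)<.005)&(X[...,0]<.6)&(d>0)); print("tray rim",m.sum(), cv2.minAreaRect((X[m][:,:2]*1000).astype(np.float32)) if m.sum() else "")
E
```

```text
time_s: 14.68
position: [0.4559, -0.2232, 0.1469]
ee_rot: [[1.0, 0.002, 0.0], [0.002, -1.0, 0.0], [0.0, -0.0, -1.0]]
contact_force: [-0.4, -0.3, -3.3]
gripper_width: 0.266
grasp_force: 39.7
[ 0.45589555 -0.223156    0.14694431] 0.26577850498642547 [-0.37800604 -0.3234846  -3.30537514]
tray rim 3879 ((484.1985168457031, -239.56640625), (154.48089599609375, 427.114501953125), 18.601850509643555)
```

View pics/over.png

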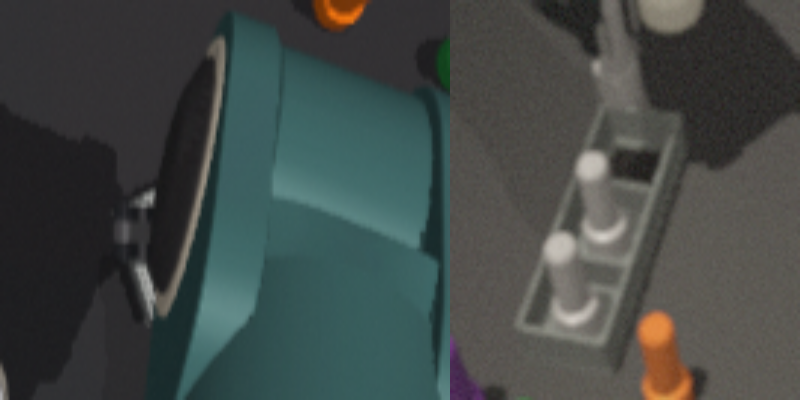

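The held sample hangs over the free cell (625,165 in the right half), and both logged parts stand upright. I'll lower it gently.

```bash
python3 -m creep '[[[0,0,0.04],[0,0,0],1],[[0,0,0.08],[0,0,0],1],[[0,0,0.11],[0,0,0],1],[[0,0,0.13],[0,0,0],1],[[0,0,0.138],[0,0,0],1]]'
```

```text
time_s: 15.45
position: [0.4553, -0.224, 0.0634]
ee_rot: [[1.0, 0.001, -0.0], [0.001, -1.0, 0.0], [-0.0, -0.0, -1.0]]
contact_force: [0.4, -0.7, -1.9]
gripper_width: 0.267
grasp_force: 39.6
```

```bash
python3 -m creep '[[[0,0,0.001],[0,0,0],1],[[0,0,0.003],[0,0,0],1],[[0,0,0.004],[0,0,0],1],[[0,0,0.004],[0,0,0],1],[[0,0,0.004],[0,0,0],1]]'
```

```text
time_s: 16.08
position: [0.4552, -0.2243, 0.0616]
ee_rot: [[1.0, 0.0, 0.0], [0.0, -1.0, -0.0], [0.0, 0.0, -1.0]]
contact_force: [-0.7, -1.2, -2.4]
gripper_width: 0.267
grasp_force: 39.6
```

```bash
python3 -m creep '[[[0,0,0.001],[0,0,0],1],[[0,0,0.002],[0,0,0],1],[[0,0,0.003],[0,0,0],1],[[0,0,0.003],[0,0,0],1],[[0,0,0.003],[0,0,0],1]]'
```

```text
time_s: 16.7
position: [0.4552, -0.2242, 0.0597]
ee_rot: [[1.0, 0.0, -0.0], [0.0, -1.0, 0.0], [-0.0, -0.0, -1.0]]
contact_force: [0.6, 0.1, -2.6]
gripper_width: 0.268
grasp_force: 39.6
```

```bash
python3 -m creep '[[[0,0,0.001],[0,0,0],1],[[0,0,0.0015],[0,0,0],1],[[0,0,0.002],[0,0,0],1],[[0,0,0.002],[0,0,0],1],[[0,0,0.002],[0,0,0],1]]'
```

```text
time_s: 17.32
position: [0.4556, -0.2243, 0.0592]
ee_rot: [[1.0, 0.001, 0.001], [0.001, -1.0, -0.0], [0.001, 0.0, -1.0]]
contact_force: [-3.6, 3.1, 15.5]
gripper_width: 0.269
grasp_force: 41.5
```

It touched down at the expected height. Now a gradual, partial release to stay clear of the neighbour.

```bash
python3 -m creep '[[[0,0,-0.0005],[0,0,0],0.72],[[0,0,-0.001],[0,0,0],0.68],[[0,0,-0.001],[0,0,0],0.62],[[0,0,-0.001],[0,0,0],0.54],[[0,0,-0.001],[0,0,0],0.5]]' 20
```

```text
time_s: 17.95
position: [0.4552, -0.2243, 0.059]
ee_rot: [[1.0, 0.0, -0.0], [0.0, -1.0, 0.0], [-0.0, -0.0, -1.0]]
contact_force: [0.7, 0.8, 0.5]
gripper_width: 0.498
grasp_force: 0.0
```

```bash
python3 -m creep '[[[0,0,-0.01],[0,0,0],0.5],[[0,0,-0.03],[0,0,0],0.5],[[0,0,-0.08],[0,0,0],0.5],[[0,0,-0.15],[0,0,0],0.5],[[0,0,-0.22],[0,0,0],0.5]]'
```

```text
time_s: 18.58
position: [0.4551, -0.2241, 0.1932]
ee_rot: [[1.0, 0.0, 0.0], [0.0, -1.0, -0.0], [0.0, 0.0, -1.0]]
contact_force: [-0.0, 0.3, 0.6]
gripper_width: 0.5
grasp_force: 0.0
```

```bash
python3 -m creep '[[[-0.05,-0.08,0],[0,0,0],0.5],[[-0.05,-0.16,-0.05],[0,0,0],0.5],[[-0.05,-0.25,-0.1],[0,0,0],0.5],[[-0.05,-0.33,-0.1],[0,0,0],0.5],[[-0.05,-0.35,-0.1],[0,0,0],0.5]]'
python3 - <<'E'
from h import *
for n in("top","scene"):
    p,d,K,W=grab(n)
    if n=="top": a=p[190:290,270:420]; X=cloud(d,K,W)
    else: b=p[70:290,110:430]
cv2.imwrite("pics/end.png",np.hstack([cv2.resize(a,(330,220)),cv2.resize(b,(466,320))[:220] if 0 else cv2.resize(b,(320,220))])[...,::-1])
m=((abs(X[...,2]-.1)<.006)&(X[...,0]<.56)&(X[...,0]>.42)&(X[...,1]<-.15)).astype(np.uint8);k,l,st,c=cv2.connectedComponentsWithStats(m)
for i in range(1,k):
    if st[i,4]>20: print(st[i,4],np.median(X[l==i],0).round(4))
E
```

```text
time_s: 19.2
position: [0.425, -0.0117, 0.2523]
ee_rot: [[1.0, 0.004, 0.002], [0.004, -1.0, -0.001], [0.002, 0.001, -1.0]]
contact_force: [0.0, -0.7, 0.1]
gripper_width: 0.498
grasp_force: 0.0
73 [ 0.5056 -0.3461  0.0965]
71 [ 0.4807 -0.2825  0.0962]
104 [ 0.4544 -0.2218  0.0994]
```

View pics/end.png

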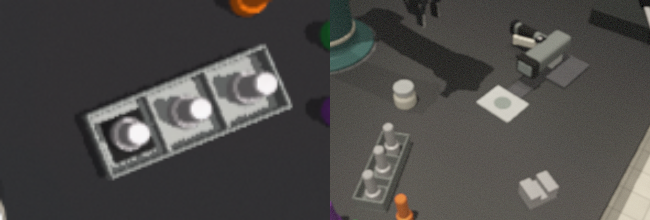

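All three parts stand upright in the tray, with the sample at (128,133) on the pad about 2 mm from its centre. The trigger is at rest and the robot is clear. I'll let it settle and hand in.

```bash
python3 -m creep '[[[0,0,0],[0,0,0],0.5],[[0,0,0],[0,0,0],0.5],[[0,0,0],[0,0,0],0.5],[[0,0,0],[0,0,0],0.5],[[0,0,0],[0,0,0],0.5]]' >/dev/null; python3 -c "
from workcell import r
print(r.close_job())"
```

```text
the job is handed in; nothing more can be done
None
```

The job is handed in: I pulled the trigger to its stop (about 17 N peak reading), held it for about a second and let it spring back, then set the sample upright on the pad about 2 mm from its centre; no verdict was returned.

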